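# Push the row of blue cells home in the battery module

## Robot

A 7-joint arm with a two-finger parallel gripper is mounted at the origin on the work surface. World frame = base frame: x ahead of the robot, y to its left, z up, the work surface at z = 0. Lengths are in m, angles in rad, forces in N, time in s.
With the tool pointing down it reaches from about 0.425 to 0.875 m from the base axis. Payload 4.7 kg.
Tool frame: the origin (TCP) lies midway between the tips of the shut fingers; the grasp point (between the pads) lies ctrl.grasp_offset behind it (ctrl.grasp_offset is the distance from the TCP to the grasp point, in m); z points along the fingers, y is the line along which they close (so a half turn about z gives the same grasp; the last joint's range is limited). The gripper opens to 87 mm and grips with 3 to 60 N. Pads are 19 mm wide; open, the fingers measure 117 mm over their backs; the gripper's body (75 mm by 190 mm) begins 51 mm behind the grasp point.
Start: joints at [1.246, 0.321, -0.07, 1.45, 0.023, 1.371, -0.057], TCP at [0.216, -0.613, 0.223] pointing down, gripper open.
Joint ranges: [-2.86, 2.86], [-0.3, 2.09], [-1.38, 1.24], [0.06, 2.45], [-1.56, 4.7], [0.09, 2.05], [-2.69, 2.69]. Speed limits (rad/s): [2.57, 2.57, 3.14, 3.14, 3.14, 3.14, 3.14].

## Interface

Orientations are given as a rotation vector (axis times angle).
In Python, from bench import ctrl gives the robot as it stands. The module is installed in compiled form; this text tells all that it offers.
- The arm moves only by the tool jog_arm, never from a script. Its argument "moves" is one flat list of numbers, 7 for each row, row after row: the shift along the tool's x, y, z in units of 30 cm (1.0 is 30 cm), then the turn, a rotation vector about the tool's x, y, z in units of 60 degrees (1.0 is 60 degrees), then the gripper's target within -1 to 1 (fully open at 1, half-way at 0, shut at -1). In form: [x, y, z, wx, wy, wz, fingers, x, y, z, wx, wy, wz, fingers, ...]. A call has exactly 8 rows; each row is the pose to reach, as a shift and turn from the pose commanded when the call began, along the tool's axes at that moment; what a row does not reach only later rows make up. A row lasts 1/8 s, in which the tool goes at most 62.5 mm and 10.7 degrees, less where a joint would pass 70% of its speed; a pose out of reach is approached as far as the arm can. A call with a number of a shift or a turn outside -1 to 1 is refused whole. A call with a gripper value outside its range is refused whole. The fingers move at their own pace and stop on an object; "newtons" is the grip in N (left out, the last holds). Time passes only in rows, so rows that repeat a pose let the fingers close, or fill a call up. It gives the time, the measured TCP pose, the force, the opening and the grip force at its end, in the units of the state.
- ctrl.get_state(): the state, without advancing time (a new reading comes with each control period).
- ctrl.get_image(name): name is "side" or "top"; returns a dict with "pixels" (400x640x3 uint8, red, green, blue), "fx", "fy", "cx", "cy" (pixels), "xyz" and "rotation" of the camera in the world. Camera axes: x right, y up, looking along -z (the intrinsics and any distortion apply to the point x, -y, -z); pixel columns grow to the right and rows downward; lengths in m; the calibration is good to about 2 mm. A picture is of the moment at which its call begins. There is no depth.
- ctrl.close_job(): hands the job in; it is judged then, once.
The state is a dict: "time": time; "joint_positions": joint angles; "qd": joint speeds; "joint_torque": joint torques, N m; "position": TCP position; "tool_rot": TCP orientation; "ft_force": force on the tool from outside, world axes, zero at the start; "torque": the same for the moment, N m; "grip_width": opening from 0.0 (shut) to 1.0 (fully open); "grip_force": force on a finger pad.
Only numpy, scipy, OpenCV 4.12 (cv2) and the standard library are available. Lean on these libraries where they do the work, as an engineer would, in place of code of your own. Each camera call takes 0.05 s, during which the arm holds its last target. There are 200 camera calls.

## Task

Push the row of three blue battery cells along its base plate, all together as one block, until it is fully home against the steel end stop. The cells must stay upright on the plate, never pulled apart, and end tight together, straight and centred between the yellow lines.

Things in the scene. Friction and masses are not known exactly. Their poses are not given: they have to be found in the camera images.
- blue_lead: Front cell of the row, nearest the end stop: blue battery cell, an upright block 36 mm (its x, along the row) x 60 mm (its y) x 50 mm tall, a black strip and two metal studs (4 mm high) on top; about 0.2 kg. Origin: centre of its underside. Its x axis points roughly towards the stop.
- blue_middle: Middle cell of the row: blue battery cell, an upright block 36 mm (its x, along the row) x 60 mm (its y) x 50 mm tall, a black strip and two metal studs (4 mm high) on top; about 0.2 kg. Origin: centre of its underside. The three stand face to face, nearly in line, with gaps of 2 to 4 mm; they start about 80 to 130 mm short of home.
- blue_tail: Rear cell of the row: blue battery cell, an upright block 36 mm (its x, along the row) x 60 mm (its y) x 50 mm tall, a black strip and two metal studs (4 mm high) on top; about 0.2 kg. Origin: centre of its underside. Its rear face is free, with empty room behind it.
- blue_plate_bay (a point): Middle of the bay, on top of the fixed flat plate (90 mm wide, 4 mm thick) under the blue cells. x points along the plate to the end stop, y across, z up. The stop, dark steel, 40 mm high, has its face at x = +54 mm; yellow lines edge the bay (x -54 to 54 mm). Home, the cells are at x = 36, 0 and -36 mm, y = 0. A like plate with orange cells lies 150 mm aside, not in use.
Not all that is in view belongs to the job. Leave any turquoise look-alike of the blue_lead alone.

How it is judged:
By the outcome, as a careful person would: the job done as asked, in the order asked, and still so for the second after the job is handed in, with the robot touching nothing.
It also fails if it takes over 32 s, if anything falls off the work surface, if the arm or the gripper's body presses on something with over 40 N, if the wrist force passes 120 N, or if a joint passes its speed limit or range.

## Working session

There is one attempt and no reset: what is moved stays moved. The work goes in short steps, Python scripts to look and compute and a tool call to move; the robot and the scene stay as the last step left them, time stands still between calls to the robot, and variables do not carry over. Pictures are saved under pics/ and viewed, at most 10 in all, crops included, and the job is handed in when it is done.

Besides the shell and the picture viewer there is one more tool, called after "Call:" by a JSON object that holds its "op" and its "data", one argument or row to a line. jog_arm: Moves the arm, as the interface text tells. Its arguments: {"type":"object","properties":{"moves":{"type":"array"},"newtons":{"type":"number"}},"required":["moves"]}

```bash
mkdir -p pics; cat > h.py <<'E'
import numpy as np, cv2
from bench import ctrl
def snap(n,f):
    im=ctrl.get_image(n); cv2.imwrite(f'pics/{f}.png',im['pixels'][:,:,::-1]); np.save(f'pics/{f}.npy',im,allow_pickle=True); return im
def load(f): return np.load(f'pics/{f}.npy',allow_pickle=True).item()
def K(im): return np.array([[im['fx'],0,im['cx']],[0,im['fy'],im['cy']],[0,0,1.]])
def back(im,uv,z):
    uv=np.atleast_2d(uv).astype(float); R=np.array(im['rotation']); t=np.array(im['xyz'])
    d=np.c_[(uv[:,0]-im['cx'])/im['fx'],-(uv[:,1]-im['cy'])/im['fy'],-np.ones(len(uv))]@R.T
    return t+d*((z-t[2])/d[:,2])[:,None]
def proj(im,P):
    c=(np.atleast_2d(P)-np.array(im['xyz']))@np.array(im['rotation'])
    return np.c_[im['cx']+im['fx']*c[:,0]/-c[:,2],im['cy']-im['fy']*c[:,1]/-c[:,2]]
E
python3 - <<'E'
from h import *
for n in('top','side'):
    im=snap(n,n+'0'); print({k:v for k,v in im.items() if k!='pixels'})
print(ctrl.get_state(), ctrl.grasp_offset)
E
```

```text
{'fx': 396.2099489423891, 'fy': 396.2099489423891, 'cx': 321.9219154678879, 'cy': 187.40244026322645, 'xyz': array([ 0.4095732 , -0.00169805,  0.74595483]), 'rotation': array([ 0.17235074, -0.12880071, -1.56512768])}
{'fx': 517.6723513916344, 'fy': 517.6723513916344, 'cx': 328.68848765199954, 'cy': 188.2906260589603, 'xyz': array([ 0.29910237, -0.51863456,  0.76305172]), 'rotation': array([ 0.6485136 , -0.14834462, -0.43280198])}
{'time': 0.1, 'joint_positions': array([ 1.24607394,  0.32174237, -0.07012282,  1.45151793,  0.02261377,
        1.37077906, -0.05691183]), 'qd': array([ 0.0006344 , -0.00326202,  0.00022859, -0.00147426,  0.00079969,
       -0.00088262, -0.00048688]), 'joint_torque': array([-9.38306366e-04, -4.92573881e+01, -4.06355727e-01, -3.13402390e+01,
       -6.41376944e-02,  3.94819316e-02,  5.38164227e-05]), 'position': array([ 0.21586068, -0.61260957,  0.221593  ]), 'tool_rot': array([-3.09500974e+00, -5.29489919e-01,  5.80700397e-04]), 'ft_force': array([ 0.1167309 , -0.98178913, -0.02127473]), 'torque': array([-0.03561095,  0.01763775, -0.01935251]), 'grip_force': 0.0, 'grip_width': 1.0018646831035507} 0.0187
```

View pics/top0.png

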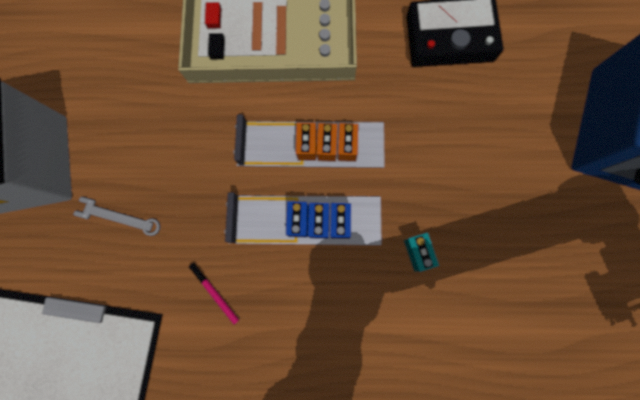

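View pics/side0.png

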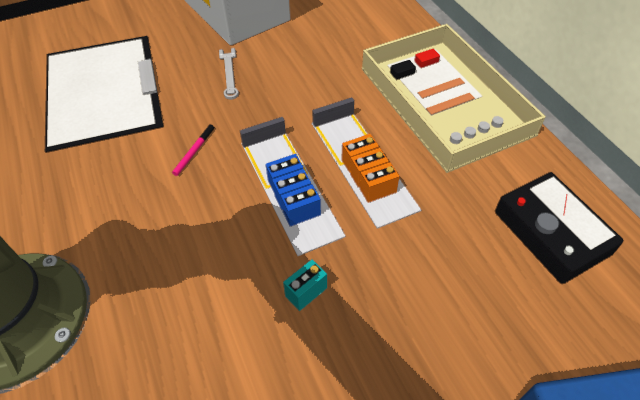

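Top view: the blue row is at (297,219), (319,219) and (341,219) on the near plate, with the stop at (232,217). What could be mistaken for it: the orange cells at (306,139), (327,139) and (348,139), and the turquoise look-alike at (421,252). In the side view the blue cells are at (284,165), (293,183) and (301,202), and the turquoise one is at (306,285). I choose the blue row and check it in one close crop.

```bash
cat >> h.py <<'E'
_b,_p=back,proj
def fix(im):
    im=dict(im); r=np.array(im['rotation'])
    if r.size==3: im['rotation']=cv2.Rodrigues(r.reshape(3,1))[0]
    return im
def back(im,uv,z): return _b(fix(im),uv,z)
def proj(im,P): return _p(fix(im),P)
E
python3 - <<'E'
from h import *
a=load('top0')['pixels'][180:255,220:390]; b=load('side0')['pixels'][110:260,230:350]
a=cv2.resize(a,None,fx=4.5,fy=4.5,interpolation=cv2.INTER_CUBIC)
cv2.imwrite('pics/crop0.png',a[:,:,::-1])
im=load('top0')
print(back(im,[[297,219],[319,219],[341,219]],.054)); print(back(load('side0'),[[284,165],[293,183],[301,202]],.054))
print(back(im,[[381,197],[381,244],[238,244],[238,197]],.004)); 
print(back(im,[421,252],.054))
E
```

```text
[[ 0.48755435  0.06136118  0.054     ]
 [ 0.48754876  0.02271419  0.054     ]
 [ 0.48754319 -0.01581438  0.054     ]]
[[ 0.48885672  0.05939025  0.054     ]
 [ 0.48706959  0.01445698  0.054     ]
 [ 0.48299052 -0.02928906  0.054     ]]
[[ 0.53491085 -0.09268365  0.004     ]
 [ 0.44678865 -0.09044848  0.004     ]
 [ 0.44636754  0.17564066  0.004     ]
 [ 0.53537345  0.17952097  0.004     ]]
[[ 0.43080133 -0.15240958  0.054     ]]
```

View pics/crop0.png

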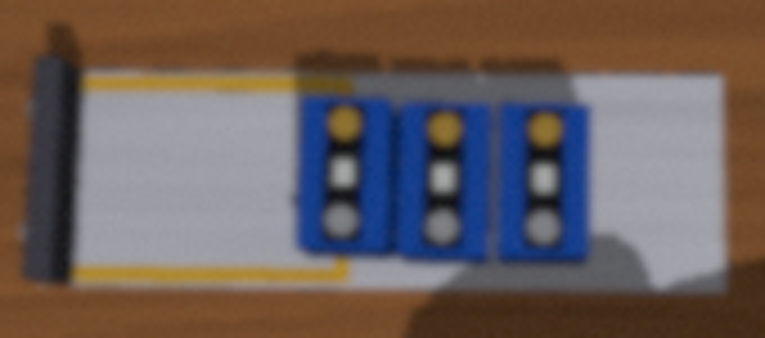

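The crop confirms the choice: three blue cells with stud pairs at crop x of about 344, 444 and 544, nearly centred. The stop is on the left and the bay opening is at crop x of about 345. I now turn these pixels into plate-frame poses.

```bash
cat >> h.py <<'E'
def plate(im,u0=240,u1=378,lo=185,hi=256):
    "edge rows of the plate (top image) -> world lines"
    g=cv2.GaussianBlur(im['pixels'],(3,3),0).astype(float)[:,:,2] # blue channel: wood dark
    T=[];B=[]
    for u in range(u0,u1):
        col=g[lo:hi,u]; d=np.diff(col); i=int(np.argmax(d[:25])); j=int(np.argmin(d[40:]))+40
        T.append((u,lo+i+.5)); B.append((u,lo+j+.5))
    return np.array(T),np.array(B)
def line(P):
    d=cv2.fitLine(P[:,:2].astype(np.float32),cv2.DIST_HUBER,0,.01,.01).ravel(); return d
E
python3 - <<'E'
from h import *
im=load('top0')
f=lambda c:np.array([220,180])+(np.array(c)+.5)/4.5-.5
T,B=plate(im)
wT,wB=back(im,T,.004),back(im,B,.004)
lT,lB=line(wT),line(wB); print('top',lT,'bot',lB)
d=lT[:2]*np.sign(lT[1]); d2=lB[:2]*np.sign(lB[1]); print('angles',np.degrees(np.arctan2(d[1],d[0])),np.degrees(np.arctan2(d2[1],d2[0])))
print('stop base corners',back(im,f([[80,72],[72,288]]),.004),'right',back(im,f([[725,74],[727,291]]),.004),'bay start',back(im,f([[350,85],[347,272]]),.004))
g=back(im,f([[345,123],[445,128],[545,128]]),.058); s=back(im,f([[342,220],[442,227],[543,228]]),.058); m=back(im,f([[343,173],[442,178],[543,180]]),.054)
print('mid',(g+s)/2,'white',m,'yaw(deg)',np.degrees(np.arctan2(-(g-s)[:,1],(g-s)[:,0])))
sd=load('side0')
# side: predicted pixels of the mids vs seen
print(proj(sd,np.r_[g,s]))
c=cv2.resize(sd['pixels'][110:260,230:350],None,fx=4,fy=4,interpolation=cv2.INTER_CUBIC)
for p in proj(sd,np.r_[g,s,wT[::40],wB[::40]]): cv2.drawMarker(c,tuple(((p-[230,110])*4+1.5).round().astype(int).tolist()),(255,0,0),0,10,1)
cv2.imwrite('pics/crop1.png',c[:,:,::-1])
E
```

```text
top [ 0.0385197  -0.99925786  0.5344415   0.0447837 ] bot [0.05377471 0.9985531  0.44975972 0.02255749]
angles 92.207565 86.91744
stop base corners [[0.53806828 0.18081428 0.004     ]
 [0.44708053 0.18016284 0.004     ]] right [[ 0.53672382 -0.09220591  0.004     ]
 [ 0.44628002 -0.0907426   0.004     ]] bay start [[0.5322885  0.0657624  0.004     ]
 [0.45382728 0.06584701 0.004     ]]
mid [[ 0.48944087  0.06287634  0.058     ]
 [ 0.48710279  0.02402331  0.058     ]
 [ 0.48690525 -0.01486443  0.058     ]] white [[ 0.48921888  0.06343982  0.054     ]
 [ 0.48725598  0.02475923  0.054     ]
 [ 0.48647067 -0.01454513  0.054     ]] yaw(deg) [0.88186957 1.45851489 1.48327717]
[[293.14108994 158.76794656]
 [300.88867651 174.22560882]
 [310.02699756 189.99428735]
 [273.55119323 165.49089523]
 [280.45926998 181.25016791]
 [289.01851043 197.41975993]]
```

View pics/crop1.png

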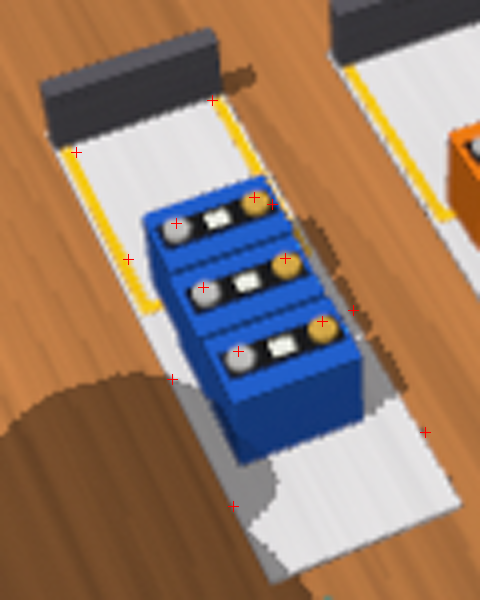

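```bash
python3 - <<'E'
from h import *
sd=load('side0'); f=lambda c:np.array([230,110])+(np.array(c)+.5)/4-.5
n=['plateRL','plateRR','plateFL','plateFR','tail base L','tail base R']
for a,b in zip(n,back(sd,f([[275,583],[461,503],[62,150],[219,98],[243,463],[362,420]]),.004)): print(a,b.round(4))
for a,b in zip(['lead FL top','lead FR top','tail RL top','tail RR top'],back(sd,f([[145,214],[265,178],[236,402],[361,352]]),.054)): print(a,b.round(4))
st=ctrl.get_state(); R=cv2.Rodrigues(st['tool_rot'])[0]; print(R.round(3))
E
```

```text
plateRL [ 0.4468 -0.095   0.004 ]
plateRR [ 0.5354 -0.0935  0.004 ]
plateFL [0.4509 0.1764 0.004 ]
plateFR [0.5345 0.1754 0.004 ]
tail base L [ 0.4585 -0.0333  0.004 ]
tail base R [ 0.5154 -0.0352  0.004 ]
lead FL top [0.4612 0.0777 0.054 ]
lead FR top [0.5185 0.074  0.054 ]
tail RL top [ 0.4574 -0.0357  0.054 ]
tail RR top [ 0.5158 -0.0348  0.054 ]
[[ 0.943  0.332 -0.001]
 [ 0.332 -0.943  0.002]
 [-0.    -0.002 -1.   ]]
```

Both cameras agree to about 2 mm: the plate axis runs along world +y with its centreline at x ≈ 0.492, and the cells sit 3–5 mm off to the −x side. My plan is to straddle the row from above, squeeze each cell gently onto the centreline, back out behind the tail, then push with both fingertips.

```bash
cat >> h.py <<'E'
def units(target,yaw=-.0045,frac=1.):
    st=ctrl.get_state(); R=cv2.Rodrigues(st['tool_rot'])[0]
    c,s=np.cos(yaw),np.sin(yaw)
    Rt=np.array([[-s,c,0],[c,s,0],[0,0,-1.]])
    d=R.T@(np.array(target)-st['position'])/.3; w=cv2.Rodrigues(R.T@Rt)[0].ravel()/np.radians(60)
    print('t',round(st['time'],2),'pos',st['position'].round(4),'F',st['ft_force'].round(1),'grip',round(st['grip_width'],3),'shift',d.round(4),'turn',w.round(4))
E
python3 - <<'E'
from h import *
units([.35,-.32,.17]); units([.4918,-.0155,.17])
E
```

```text
t 0.1 pos [ 0.2159 -0.6126  0.2216] F [ 0.1 -1.  -0. ] grip 1.002 shift [ 0.746  -0.771   0.1732] turn [-1.4000e-03 -9.0000e-04 -1.1721e+00]
t 0.1 pos [ 0.2159 -0.6126  0.2216] F [ 0.1 -1.  -0. ] grip 1.002 shift [ 1.5292 -1.5711  0.1744] turn [-1.4000e-03 -9.0000e-04 -1.1721e+00]
```

Call:
{"op": "jog_arm", "data": {
  "moves": [0.08, -0.08, 0.02, 0, 0, -0.1, 1, 0.2, -0.2, 0.05, 0, 0, -0.25, 1, 0.33, -0.34, 0.08, 0, 0, -0.4, 1, 0.46, -0.47, 0.11, 0, 0, -0.55, 1, 0.59, -0.6, 0.14, 0, 0, -0.7, 1, 0.72, -0.73, 0.17, 0, 0, -0.85, 1, 0.85, -0.86, 0.17, 0, 0, -0.97, 1, 0.95, -0.96, 0.17, 0, 0, -1.0, 1]
}}

```text
time: 1.1
position: [0.3897, -0.2442, 0.1712]
tool_rot: [-2.413, -2.011, 0.0]
ft_force: [0.5, 0.1, -0.2]
grip_width: 1.001
grip_force: 0.0
```

```bash
python3 - <<'E'
from h import *
units([.4918,-.0155,.13])
E
```

```text
t 1.1 pos [ 0.3897 -0.2442  0.1712] F [ 0.5  0.1 -0.2] grip 1.001 shift [0.8113 0.1975 0.1375] turn [-4.000e-04 -1.000e-04 -1.688e-01]
```

Call:
{"op": "jog_arm", "data": {
  "moves": [0.1, 0.02, 0.02, 0, 0, -0.04, 1, 0.25, 0.06, 0.04, 0, 0, -0.09, 1, 0.43, 0.105, 0.06, 0, 0, -0.14, 1, 0.6, 0.146, 0.08, 0, 0, -0.17, 1, 0.73, 0.18, 0.1, 0, 0, -0.17, 1, 0.8, 0.195, 0.12, 0, 0, -0.17, 1, 0.815, 0.198, 0.135, 0, 0, -0.17, 1, 0.815, 0.198, 0.135, 0, 0, -0.17, 1]
}}

```text
time: 2.1
position: [0.4917, -0.0182, 0.1302]
tool_rot: [-2.229, -2.213, 0.002]
ft_force: [0.1, -0.7, 0.1]
grip_width: 1.0
grip_force: 0.0
```

```bash
python3 - <<'E'
from h import *
units([.4918,-.0155,.02])
snap('side','side1')
E
```

```text
t 2.1 pos [ 0.4917 -0.0182  0.1302] F [ 0.1 -0.7  0.1] grip 1.0 shift [0.0091 0.001  0.3675] turn [-0.0016  0.0002 -0.0026]
```

View pics/side1.png

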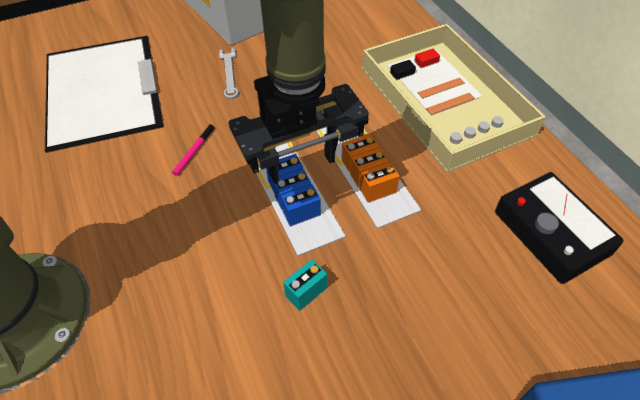

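The gripper hangs over the blue row near pixel (300,140), aligned across it; the orange row and the turquoise cell at (306,285) are clear of it. I'm descending to straddle the tail.

Call:
{"op": "jog_arm", "data": {
  "moves": [0.009, 0, 0.05, 0, 0, 0, 1, 0.009, 0, 0.12, 0, 0, 0, 1, 0.009, 0, 0.2, 0, 0, 0, 1, 0.009, 0, 0.27, 0, 0, 0, 1, 0.009, 0, 0.33, 0, 0, 0, 1, 0.009, 0, 0.37, 0, 0, 0, 1, 0.009, 0, 0.385, 0, 0, 0, 1, 0.009, 0, 0.385, 0, 0, 0, 1]
}}

```text
time: 3.15
position: [0.4926, -0.0146, 0.0156]
tool_rot: [2.229, 2.214, 0.0]
ft_force: [0.1, -0.3, 0.3]
grip_width: 1.001
grip_force: 0.0
```

Call:
{"op": "jog_arm", "data": {
  "moves": [0, 0, 0, 0, 0, 0, 0.35, 0, 0, 0, 0, 0, 0, 0.35, 0, 0, 0, 0, 0, 0, 0.35, 0, 0, 0, 0, 0, 0, 0.35, 0, 0, 0, 0, 0, 0, 0.35, 0, 0, 0, 0, 0, 0, 0.35, 0, 0, 0, 0, 0, 0, 0.35, 0, 0, 0, 0, 0, 0, 0.35],
  "newtons": 6
}}

```text
time: 4.15
position: [0.4925, -0.0146, 0.0155]
tool_rot: [2.229, 2.214, 0.0]
ft_force: [-2.7, -0.3, 0.9]
grip_width: 0.689
grip_force: 6.0
```

Call:
{"op": "jog_arm", "data": {
  "moves": [0, 0, 0, 0, 0, 0, 0.9, 0, 0, 0, 0, 0, 0, 0.9, 0.03, 0, 0, 0, 0, 0, 0.9, 0.09, 0, 0, 0, 0, 0, 0.9, 0.13, 0, 0, 0, 0, 0, 0.9, 0.13, 0, 0, 0, 0, 0, 0.35, 0.13, 0, 0, 0, 0, 0, 0.35, 0.13, 0, 0, 0, 0, 0, 0.35]
}}

```text
time: 5.15
position: [0.4918, 0.0237, 0.0153]
tool_rot: [-2.229, -2.212, 0.003]
ft_force: [-2.6, 0.2, 2.5]
grip_width: 0.714
grip_force: 1.2
```

```bash
python3 - <<'E'
from h import *
units([.4923,.063,.0155])
E
```

```text
t 5.15 pos [0.4918 0.0237 0.0153] F [-2.6  0.2  2.5] grip 0.714 shift [ 0.1311  0.0005 -0.0008] turn [-0.0018  0.0006 -0.0031]
```

Call:
{"op": "jog_arm", "data": {
  "moves": [0, 0, 0, 0, 0, 0, 0.35, 0, 0, 0, 0, 0, 0, 0.35, 0, 0, 0, 0, 0, 0, 0.35, 0, 0, 0, 0, 0, 0, 0.9, 0, 0, 0, 0, 0, 0, 0.9, 0.03, 0.001, 0, 0, 0, 0, 0.9, 0.09, 0.001, 0, 0, 0, 0, 0.9, 0.13, 0.001, 0, 0, 0, 0, 0.9]
}}

```text
time: 6.15
position: [0.4933, 0.0649, 0.0157]
tool_rot: [2.228, 2.215, 0.001]
ft_force: [-0.5, 0.4, -0.1]
grip_width: 0.943
grip_force: 0.0
```

Call:
{"op": "jog_arm", "data": {
  "moves": [0, 0, 0, 0, 0, 0, 0.35, 0, 0, 0, 0, 0, 0, 0.35, 0, 0, 0, 0, 0, 0, 0.35, 0, 0, 0, 0, 0, 0, 0.35, 0, 0, 0, 0, 0, 0, 0.35, 0, 0, 0, 0, 0, 0, 0.35, 0, 0, 0, 0, 0, 0, 0.35, 0, 0, 0, 0, 0, 0, 0.9]
}}

```text
time: 7.15
position: [0.4937, 0.0635, 0.0157]
tool_rot: [2.229, 2.214, 0.001]
ft_force: [0.6, 0.1, -0.4]
grip_width: 0.737
grip_force: 0.0
```

```bash
python3 - <<'E'
from h import *
units([.4921,-.065,.0155])
E
```

```text
t 7.15 pos [0.4937 0.0635 0.0157] F [ 0.6  0.1 -0.4] grip 0.737 shift [-0.4283 -0.0023  0.0007] turn [ 0.0007 -0.0001 -0.0021]
```

Call:
{"op": "jog_arm", "data": {
  "moves": [0, 0, 0, 0, 0, 0, 0.9, 0, 0, 0, 0, 0, 0, 0.9, -0.03, -0.001, 0, 0, 0, 0, 0.9, -0.11, -0.002, 0, 0, 0, 0, 0.9, -0.21, -0.003, 0, 0, 0, 0, 0.9, -0.31, -0.004, 0, 0, 0, 0, 0.9, -0.39, -0.004, 0, 0, 0, 0, 0.9, -0.42, -0.004, 0, 0, 0, 0, 0.9]
}}

```text
time: 8.15
position: [0.491, -0.0648, 0.0155]
tool_rot: [2.232, 2.21, -0.001]
ft_force: [0.5, 0.6, 1.0]
grip_width: 0.951
grip_force: 0.0
```

Call:
{"op": "jog_arm", "data": {
  "moves": [0, 0, 0, 0, 0, 0, -0.45, 0, 0, 0, 0, 0, 0, -0.45, 0, 0, 0, 0, 0, 0, -0.45, 0, 0, 0, 0, 0, 0, -0.45, 0, 0, 0, 0, 0, 0, -0.45, 0, 0, 0, 0, 0, 0, -0.45, 0, 0, 0, 0, 0, 0, -0.45, 0, 0, 0, 0, 0, 0, -0.45]
}}

```text
time: 9.15
position: [0.4912, -0.0626, 0.0155]
tool_rot: [2.229, 2.214, -0.0]
ft_force: [0.1, -0.4, -0.9]
grip_width: 0.281
grip_force: 0.0
```

```bash
python3 - <<'E'
from h import *
units([.4921,-.0445,.0155])
a=snap('top','top2'); b=snap('side','side2')
a=cv2.resize(a['pixels'][170:260,220:400],(800,400),interpolation=cv2.INTER_CUBIC)
cv2.imwrite('pics/c2.png',a[:,:,::-1])
b=cv2.resize(b['pixels'][90:270,220:370],None,fx=3.3,fy=3.3,interpolation=cv2.INTER_CUBIC); cv2.imwrite('pics/c2s.png',b[:,:,::-1])
E
```

```text
t 9.15 pos [ 0.4912 -0.0626  0.0155] F [ 0.1 -0.4 -0.9] grip 0.281 shift [0.0605 0.0025 0.0001] turn [ 0.      0.0001 -0.0022]
```

View pics/c2s.png

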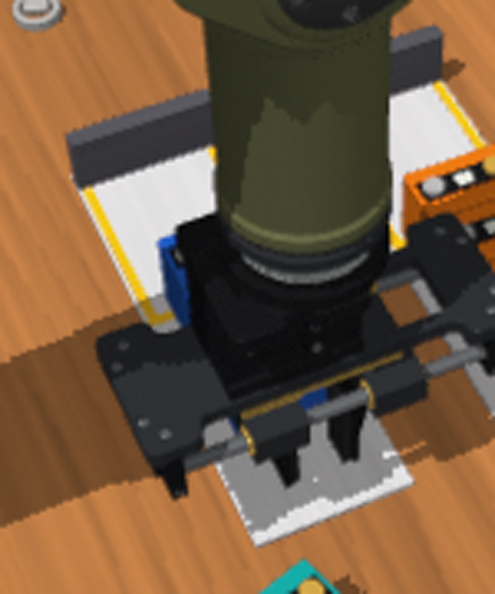

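The fingertips are just behind the tail, at crop (290,470) and (350,445), with the row and stop ahead of them. I'm starting a slow push.

Call:
{"op": "jog_arm", "data": {
  "moves": [0.02, 0.001, 0, 0, 0, 0, -0.45, 0.045, 0.002, 0, 0, 0, 0, -0.45, 0.06, 0.002, 0, 0, 0, 0, -0.45, 0.07, 0.002, 0, 0, 0, 0, -0.45, 0.08, 0.002, 0, 0, 0, 0, -0.45, 0.09, 0.002, 0, 0, 0, 0, -0.45, 0.105, 0.002, 0, 0, 0, 0, -0.45, 0.12, 0.002, 0, 0, 0, 0, -0.45]
}}

```text
time: 10.25
position: [0.4921, -0.0272, 0.0156]
tool_rot: [2.229, 2.213, -0.001]
ft_force: [1.0, -5.3, 0.3]
grip_width: 0.274
grip_force: 2.4
```

Call:
{"op": "jog_arm", "data": {
  "moves": [0.015, 0, 0, 0, 0, 0, -0.45, 0.03, 0, 0, 0, 0, 0, -0.45, 0.045, 0, 0, 0, 0, 0, -0.45, 0.06, 0, 0, 0, 0, 0, -0.45, 0.075, 0, 0, 0, 0, 0, -0.45, 0.09, 0, 0, 0, 0, 0, -0.45, 0.105, 0, 0, 0, 0, 0, -0.45, 0.12, 0, 0, 0, 0, 0, -0.45]
}}

```text
time: 11.25
position: [0.4922, 0.0093, 0.0156]
tool_rot: [2.229, 2.214, -0.001]
ft_force: [0.2, -5.8, 2.7]
grip_width: 0.277
grip_force: 2.7
```

Call:
{"op": "jog_arm", "data": {
  "moves": [0.015, 0, 0, 0, 0, 0, -0.45, 0.03, 0, 0, 0, 0, 0, -0.45, 0.045, 0, 0, 0, 0, 0, -0.45, 0.06, 0, 0, 0, 0, 0, -0.45, 0.075, 0, 0, 0, 0, 0, -0.45, 0.09, 0, 0, 0, 0, 0, -0.45, 0.1, 0, 0, 0, 0, 0, -0.45, 0.11, 0, 0, 0, 0, 0, -0.45]
}}

```text
time: 12.25
position: [0.4924, 0.0422, 0.0156]
tool_rot: [2.229, 2.214, -0.001]
ft_force: [-0.2, -5.6, 1.8]
grip_width: 0.273
grip_force: 2.8
```

```bash
python3 - <<'E'
from h import *
units([.4926,.0605,.0155])
a=snap('top','top3'); b=snap('side','side3')
a=cv2.resize(a['pixels'][170:260,220:400],(600,300),interpolation=cv2.INTER_CUBIC)
b=cv2.resize(b['pixels'][90:210,210:370],(400,300),interpolation=cv2.INTER_CUBIC); cv2.imwrite('pics/c3.png',np.vstack([a,np.pad(b,((0,0),(0,200),(0,0)))])[:,:,::-1])
E
```

```text
t 12.25 pos [0.4924 0.0422 0.0156] F [-0.2 -5.6  1.8] grip 0.273 shift [0.0611 0.0004 0.0002] turn [-0.0004  0.0008 -0.0022]
```

View pics/c3.png

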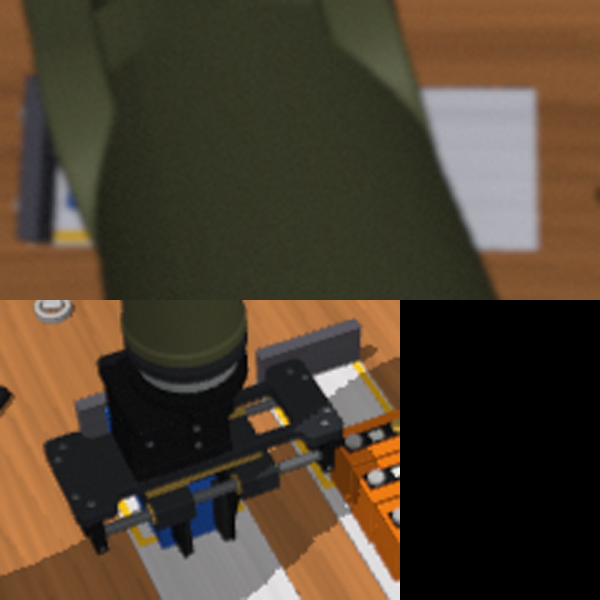

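The row is sliding as one block (steady ~5.5 N) with the lead about 15–20 mm from the stop. I'm continuing gently.

Call:
{"op": "jog_arm", "data": {
  "moves": [0.01, 0, 0, 0, 0, 0, -0.45, 0.02, 0, 0, 0, 0, 0, -0.45, 0.028, 0, 0, 0, 0, 0, -0.45, 0.034, 0, 0, 0, 0, 0, -0.45, 0.038, 0, 0, 0, 0, 0, -0.45, 0.042, 0, 0, 0, 0, 0, -0.45, 0.046, 0, 0, 0, 0, 0, -0.45, 0.048, 0, 0, 0, 0, 0, -0.45]
}}

```text
time: 13.35
position: [0.4925, 0.0563, 0.0156]
tool_rot: [2.229, 2.213, -0.001]
ft_force: [-0.4, -6.5, 2.1]
grip_width: 0.274
grip_force: 3.0
```

Call:
{"op": "jog_arm", "data": {
  "moves": [0.002, 0, 0, 0, 0, 0, -0.45, 0.004, 0, 0, 0, 0, 0, -0.45, 0.006, 0, 0, 0, 0, 0, -0.45, 0.008, 0, 0, 0, 0, 0, -0.45, 0.01, 0, 0, 0, 0, 0, -0.45, 0.01, 0, 0, 0, 0, 0, -0.45, 0.01, 0, 0, 0, 0, 0, -0.45, 0.01, 0, 0, 0, 0, 0, -0.45]
}}

```text
time: 14.35
position: [0.4925, 0.0587, 0.0156]
tool_rot: [2.229, 2.213, -0.002]
ft_force: [-0.6, -7.2, 3.1]
grip_width: 0.276
grip_force: 3.5
```

Call:
{"op": "jog_arm", "data": {
  "moves": [0.002, 0, 0, 0, 0, 0, -0.45, 0.004, 0, 0, 0, 0, 0, -0.45, 0.006, 0, 0, 0, 0, 0, -0.45, 0.008, 0, 0, 0, 0, 0, -0.45, 0.01, 0, 0, 0, 0, 0, -0.45, 0.012, 0, 0, 0, 0, 0, -0.45, 0.012, 0, 0, 0, 0, 0, -0.45, 0.012, 0, 0, 0, 0, 0, -0.45]
}}

```text
time: 15.35
position: [0.4925, 0.0586, 0.0156]
tool_rot: [2.229, 2.209, -0.008]
ft_force: [0.1, -13.7, 5.6]
grip_width: 0.275
grip_force: 7.2
```

The push stalled at y=0.0587 while the force rose to 14 N, so the row is home. I'll back off, lift clear and inspect.

Call:
{"op": "jog_arm", "data": {
  "moves": [-0.01, 0, 0, 0, 0, 0, -0.45, -0.04, 0, 0, 0, 0, 0, -0.45, -0.12, 0, -0.02, 0, 0, 0, -0.45, -0.25, 0, -0.1, 0, 0, 0, -0.45, -0.4, 0, -0.22, 0, 0, 0, -0.45, -0.56, 0, -0.35, 0, 0, 0, -0.45, -0.72, 0, -0.45, 0, 0, 0, -0.45, -0.85, 0, -0.5, 0, 0, 0, -0.45]
}}

```text
time: 16.35
position: [0.4919, -0.1925, 0.1673]
tool_rot: [2.227, 2.213, 0.004]
ft_force: [1.4, -0.1, -0.2]
grip_width: 0.275
grip_force: 0.0
```

```bash
python3 - <<'E'
from h import *
units([.4926,.0605,.0155])
a=snap('top','top4'); b=snap('side','side4')
a=cv2.resize(a['pixels'][185:255,220:340],(600,350),interpolation=cv2.INTER_CUBIC)
b=cv2.resize(b['pixels'][105:195,225:345],(600,450),interpolation=cv2.INTER_CUBIC)[:250+150]
o=np.hstack([cv2.resize(a,(400,233)),cv2.resize(b,(400,267))[:233]])
cv2.imwrite('pics/c4.png',cv2.resize(np.vstack([a,b[:250]]),(600,600))[:,:,::-1])
E
```

```text
t 16.35 pos [ 0.4919 -0.1925  0.1673] F [ 1.4 -0.1 -0.2] grip 0.275 shift [ 0.8432 -0.005   0.5062] turn [ 0.0031 -0.0002 -0.0021]
```

View pics/c4.png

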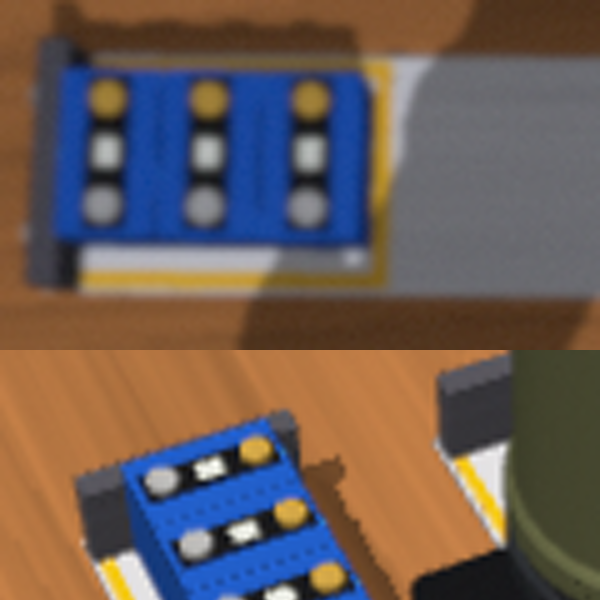

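The row looks tight, straight and against the stop: studs at crop (105,152), (207,152) and (309,152), stop at x≈50. I'll check the lateral centring in numbers from both cameras.

```bash
python3 - <<'E'
from h import *
im=load('top4'); f=lambda c:np.array([220,185])+(np.array(c)+.5)/5-.5
g=back(im,f([[107,98],[209,98],[311,99]]),.058); s=back(im,f([[103,206],[205,206],[307,206]]),.058)
print('cells',((g+s)/2)[:,:2].round(4),'yaw',np.degrees(np.arctan2(-(g-s)[:,1],(g-s)[:,0])).round(2))
print('bottom plate edge/line',back(im,f([[150,293],[150,279],[330,293],[330,279]]),.004)[:,0].round(4))
print('top plate edge/line',back(im,f([[380,55],[380,68],[560,55]]),.004)[:,0].round(4))
# profiles, top image: red and blue channels down columns
p=im['pixels'].astype(int)
for u in (250,285,297,310): print(u,[tuple(x) for x in p[193:201,u]], [tuple(x) for x in p[230:247,u]])
b=load('side4'); c=cv2.resize(b['pixels'][100:220,225:345],(600,600),interpolation=cv2.INTER_CUBIC); cv2.imwrite('pics/c5.png',c[:,:,::-1])
E
```

```text
cells [[0.4943 0.1603]
 [0.4942 0.1244]
 [0.4941 0.0885]] yaw [-0.3   0.26  0.85]
bottom plate edge/line [0.4479 0.4531 0.448  0.4532]
top plate edge/line [0.5379 0.5329 0.5378]
250 [(np.int64(78), np.int64(50), np.int64(29)), (np.int64(80), np.int64(56), np.int64(37)), (np.int64(90), np.int64(73), np.int64(63)), (np.int64(105), np.int64(89), np.int64(76)), (np.int64(110), np.int64(91), np.int64(65)), (np.int64(101), np.int64(85), np.int64(94)), (np.int64(65), np.int64(77), np.int64(136)), (np.int64(34), np.int64(70), np.int64(153))] [(np.int64(20), np.int64(63), np.int64(143)), (np.int64(21), np.int64(58), np.int64(134)), (np.int64(25), np.int64(54), np.int64(117)), (np.int64(56), np.int64(70), np.int64(112)), (np.int64(110), np.int64(117), np.int64(140)), (np.int64(158), np.int64(160), np.int64(173)), (np.int64(175), np.int64(176), np.int64(186)), (np.int64(180), np.int64(179), np.int64(184)), (np.int64(184), np.int64(172), np.int64(162)), (np.int64(189), np.int64(160), np.int64(108)), (np.int64(195), np.int64(155), np.int64(61)), (np.int64(193), np.int64(155), np.int64(72)), (np.i
[... 2950 characters left out ...]
12)), (np.int64(104), np.int64(104), np.int64(110)), (np.int64(103), np.int64(105), np.int64(110)), (np.int64(105), np.int64(104), np.int64(111)), (np.int64(104), np.int64(104), np.int64(109)), (np.int64(103), np.int64(103), np.int64(109)), (np.int64(104), np.int64(105), np.int64(110)), (np.int64(106), np.int64(105), np.int64(111)), (np.int64(103), np.int64(105), np.int64(111)), (np.int64(106), np.int64(106), np.int64(111)), (np.int64(104), np.int64(106), np.int64(110)), (np.int64(107), np.int64(107), np.int64(112)), (np.int64(101), np.int64(98), np.int64(100)), (np.int64(91), np.int64(77), np.int64(71)), (np.int64(85), np.int64(60), np.int64(42)), (np.int64(84), np.int64(56), np.int64(35))]
```

View pics/c5.png

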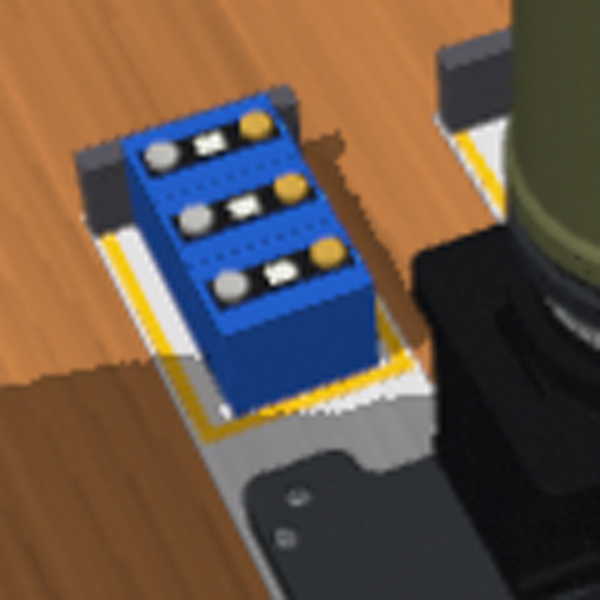

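Measured: the cells are straight at 36 mm pitch, about 1 mm off the plate centreline in both views (calibration tolerance). The tail's rear face sits on the bay's yellow line and the arm is clear of everything, so I'm handing in.

```bash
python3 -c "
from bench import ctrl
print(ctrl.close_job())"
```

```text
the job is handed in; nothing more can be done
None
```

The three blue cells are home against the steel stop, upright, tight and straight, and centred to about 1 mm by my camera measurements; I handed the job in at about 16.5 s, and it returned no verdict.

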